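Stamp a carton under the swing-arm marker

ROBOT

A 7-joint arm with a two-finger parallel gripper is mounted at the origin on the work surface. World frame = base frame: x ahead of the robot, y to its left, z up, the work surface at z = 0. Lengths are in m, angles in degrees, forces in N, time in s.
With the tool pointing down it reaches from about 0.4 to 0.875 m from the base axis. Payload 19.3 kg.
Tool frame: the origin (TCP) lies at the very end of the fingers, on their centre line; the grasp point (between the pads) lies 19 mm behind it; z points along the fingers, y is the direction in which the jaws open and shut (so a half turn about z gives the same grasp; the last joint's range is limited). The gripper opens to 85 mm and grips with 20 to 120 N. Pads are 22 mm wide; open, the fingers measure 114 mm over their backs; the gripper's body (76 mm by 85 mm) begins 54 mm behind the grasp point. The pads swing forward as they close: fully open they stand 13 mm farther back than shut.
Start: joints at [63.415, 29.874, -2.08, 91.645, 1.215, 58.505, -6.463], TCP at [0.24, -0.577, 0.231] pointing down, gripper open.
Joint ranges: [-166.77, 166.77], [-17.47, 122.26], [-85.68, 81.53], [9.62, 139.38], [-72.42, 252.41], [9.2, 110.78], [-144.41, 144.41]. Speed limits (degrees/s): [108.29, 108.29, 136.94, 136.94, 172.46, 172.46, 172.46].

INTERFACE

Orientations are given as [roll, pitch, yaw] about the fixed x, y, z axes, in that order (R = Rz(yaw) Ry(pitch) Rx(roll)).
In Python, from plant import state, snapshot, workorder, outline_of, place_of gives the robot as it stands. The module is installed in compiled form; this text tells all that it offers.
- The arm moves only by the tool jog_arm, never from a script. Its argument "targets" is a list of rows, each a list of 2 entries, a list of its own where there are three numbers: the shift along the tool's x, y, z each as a share of 250 mm, from -1 to 1, then the turn, a rotation vector about the tool's x, y, z each as a share of 60 degrees, from -1 to 1. A call has 1 to 10 rows; each row is the pose to reach, as a shift and turn from the pose commanded when the call began, along the tool's axes at that moment; what a row does not reach only later rows make up. A row lasts 1/10 s, in which the tool goes at most 50 mm and 8.59 degrees, less where a joint would pass 70% of its speed; a pose out of reach is approached as far as the arm can. A call with a number of a shift or a turn outside -1 to 1 is refused whole. A call with a gripper value outside its range is refused whole. "grip" is the opening, from 0 (shut) to 1 (fully open), set as the call begins (left out, the last holds). The fingers move at their own pace and stop on an object; the grip force is fixed at half the most. Time passes only in rows, so rows that repeat a pose let the fingers close. It gives the time, the measured TCP pose, the force and the opening at its end, in the units of the state.
- state(): the state, without advancing time (a new reading comes with each control period).
- snapshot(name): name is "scene" or "side" or "wrist"; returns a dict with "img" (480x640x3 uint8, red, green, blue), "depth" (480x640 float32, m along the optical axis (not along the pixel's ray), 0 where there is no reading), "fov_y" (degrees; the focal length in pixels is half the picture's height over the tangent of half this angle, whatever the lens; pixels are square), "cx", "cy" (the principal point, pixels), "pose" (4x4, takes a point from camera to world coordinates); the wrist camera has in their place "hand_eye" (4x4, takes a point from camera to tool coordinates, whose origin is the TCP and whose axes are the flange's). Camera axes: x right, y up, looking along -z (the intrinsics and any distortion apply to the point x, -y, -z); pixel columns grow to the right and rows downward; lengths in m; the calibration is good to about 2 mm. The wrist camera is an equidistant fisheye: a pixel r from the principal point sees the ray r / f radians off the axis. A picture is of the moment at which its call begins: read the wrist's pose just before it.
- workorder.finish_job(): hands the job in, once; it reports no verdict.
Trained networks look in a picture, given as the dict that the camera call returned (one of the last four; its "shot" number tells which), for a name from the list of things; names that differ only in an ending like _2 or _b are one class to them, and where a whole thing is asked for, a point or a joint stands for the part that bears it (a point fixed in the world has none). Each returns a list of dicts, best first, with "score" (0 to 1); they miss things now and then, are a little off and sometimes report something else, mostly with a low value. They report only what shows in the picture. A call takes as long as a camera call.
- outline_of(query, picture): "pixels" (480x640 bool, what is visible of it) and "extent" ([left, top, right, bottom] in pixels, round what is visible of it).
- place_of(query, picture): "location" ([row, column] in pixels: a listed point, or the origin of a listed thing).
The state is a dict: "time": time; "joints": joint angles; "joint_vel": joint speeds; "effort": joint torques, N m; "eef_pos": TCP position; "orientation": TCP orientation; "contact_force": force on the tool from outside, world axes, zero at the start; "moment": the same for the moment, N m; "grip_width": finger opening in m.
Only numpy, scipy, OpenCV 4.12 (cv2) and the standard library are available. Lean on these libraries where they do the work, as an engineer would, in place of code of your own. Each camera call takes 0.05 s, during which the arm holds its last target. There are 200 camera calls.

TASK

Swing the stamp arm well clear of the bed, lay the long carton upright on the bed snug against both the long fence and the end stop, and let go of it. Then swing the arm back over the carton until it is against its inner stop and, with it there, press the knob down firmly without crushing the carton, hold a moment, and let the knob come up again. Leave the arm over the carton, the carton still snug in its corner, and leave the short carton where it is.

Things in the scene. Friction and masses are not known exactly. Their poses are not given: they have to be found in the camera images.
- station: Fixed aluminium base plate, 10 mm thick, with two low dark steel fences and a round post. Origin: on the table, under the centre of the long carton's place; z up. The plate spans x -55 to 155, y -165 to 85 mm. A carton in its place has its origin at (0, 0, 10) mm in this frame, its long axis along y.
- long_fence (a point): Top middle of the long fence's face, at (31, -11, 34) mm in the station's frame. The face looks to the station's -x and runs along y from -82 to +60 mm. Fence 12 mm thick, top 34 mm above the table (24 mm above the plate).
- end_stop (a point): Top of the end stop's face, at (0, -70, 34) mm in the station's frame. The face looks to the station's +y and runs along x from -30 to +43 mm; 12 mm thick, top 34 mm above the table.
- stamp_arm (a joint): Grey level stamp arm on the upright post; rad, 0 = against its inner stop, stamp over the centre of the carton's place; grows counter-clockwise seen from above to 1.6 (outer stop). Above 1.1 the bed is well clear. Stiff hinge (0.3 N m), stays where left; starts over the bed. Bar 24 mm wide, top 140 mm above the table; round guide at its end 42 mm across, top 148 mm.
- post_hinge (a point): Point on the arm's hinge axis, 136 mm above the table, at (120, -120) mm in the station's frame. The top of the hub here is 152 mm above the table.
- knob (a point): Centre of the round black knob on top of the stamp's plunger: 30 mm across, 38 mm tall, centre 194 mm and top 213 mm above the table when up; 170 mm horizontally from the hinge axis. With the arm at 0 it lies over the station's origin.
- stamp_plunger (a joint): Travel of the sprung plunger, m: 0 = up, grows as pressed down, 0.028 at its end. The return spring pushes with about 2.4 N at rest and 4.8 N at 20 mm.
- stamp_pad: Rubber stamp disc (gives 1 mm for each 6 N) 36 mm across under the arm on the plunger's foot; origin at the centre of its underside, 89 mm above the table when up, which is 19 mm above the top of the seated carton. A good mark takes more than 8 N of the pad on the carton for 0.3 s; above 45 N the carton is crushed.
- long_carton: Plain closed cardboard carton, the longer of two: 62 (x) x 140 (y) x 60 (z) mm, about 0.25 kg, stiff. Origin: centre of its underside; z up. Either end may face the end stop.
- short_carton: Plain closed cardboard carton, 62 (x) x 85 (y) x 60 (z) mm; origin at the centre of its underside. Not to be used or moved.

How it is judged:
By the outcome, as a careful person would: the job done as asked, in the order asked, and still so for the second after the job is handed in, with the robot touching nothing.
It also fails if it takes over 72 s, if anything falls off the work surface, if the arm or the gripper's body presses on something with over 40 N, if the wrist force passes 120 N, or if a joint passes its speed limit or range.

## Working session

There is one attempt and no reset: what is moved stays moved. The work goes in short steps, Python scripts to look and compute and a tool call to move; the robot and the scene stay as the last step left them, time stands still between calls to the robot, and variables do not carry over. Pictures are saved under pics/ and viewed, about 8 in all and at most 12, crops included, and the job is handed in when it is done.

Besides the shell and the picture viewer there is one more tool, called after "Call:" as name(argument=value, ...) on one line, values as JSON. jog_arm: Moves the arm, as the interface text tells. Shift numbers are shares of 250 mm and turn numbers shares of 60 degrees, none past 1 either way. Its arguments: {"type":"object","properties":{"targets":{"type":"array","items":{"type":"array"}},"grip":{"type":"number"}},"required":["targets"]}

```bash
mkdir -p pics; cat > h.py <<'E'
import numpy as np, cv2
from scipy.spatial.transform import Rotation as R
from plant import state, snapshot, workorder, outline_of, place_of
def foc(s): return 240/np.tan(np.radians(s["fov_y"])/2)
def pt(s,r,c,d=None):  # world point via depth (scene/side)
    d=s["depth"][int(round(r)),int(round(c))] if d is None else d
    f=foc(s); p=np.array([(c-s["cx"])/f*d,-(r-s["cy"])/f*d,-d,1]); return (s["pose"]@p)[:3]
def cloud(s,m=None):
    d=s["depth"]; m=(d>0) if m is None else m&(d>0); r,c=np.nonzero(m); z=d[r,c]; f=foc(s)
    P=np.c_[(c-s["cx"])/f*z,-(r-s["cy"])/f*z,-z]; return P@s["pose"][:3,:3].T+s["pose"][:3,3]
def atz(s,r,c,z):
    f=foc(s); v=s["pose"][:3,:3]@np.array([(c-s["cx"])/f,-(r-s["cy"])/f,-1]); o=s["pose"][:3,3]; return o+v*(z-o[2])/v[2]
def save(n,s): cv2.imwrite("pics/"+n,s["img"][:,:,::-1])
E
cat > a.py <<'E'
from h import *
np.set_printoptions(precision=4,suppress=True)
st=state(); print({k:np.round(v,3) for k,v in st.items()})
ims=[]
for n in ["scene","side"]:
    s=snapshot(n); ims.append(s["img"]); print(n,s["fov_y"],s["cx"],s["cy"],s["pose"])
    for q in ["long_fence","end_stop","post_hinge","knob","station","long_carton","short_carton"]:
        print(q,[(round(o["score"],2),np.round(o["location"]),pt(s,*o["location"])) for o in place_of(q,s)[:2]])
    for q in ["long_carton","short_carton"]:
        for o in outline_of(q,s)[:2]:
            P=cloud(s,o["pixels"]); top=P[P[:,2]>np.percentile(P[:,2],95)-.006]
            print(q,round(o["score"],2),o["extent"],"z",np.percentile(P[:,2],[5,95]),cv2.minAreaRect((top[:,:2]*1000).astype(np.float32)))
    cv2.imwrite(f"pics/{n}1.png",s["img"][:,:,::-1])
E
python3 a.py
```

```text
{'time': np.float64(0.0), 'joints': array([63.413, 29.908, -2.08 , 91.672,  1.215, 58.506, -6.462]), 'joint_vel': array([-0.076,  0.016,  0.041,  0.04 ,  0.039,  0.013,  0.112]), 'effort': array([ -0.   , -92.712,   1.98 , -36.993,   0.018,   0.008,   0.   ]), 'eef_pos': array([ 0.24 , -0.577,  0.231]), 'orientation': array([-179.937,    0.005,   22.564]), 'contact_force': array([-0.212,  0.052,  0.476]), 'moment': array([ 0.078, -0.018, -0.012]), 'grip_width': np.float64(0.085)}
scene 46.47066115330031 313.49182237376107 254.72880880122796 [[-0.6187 -0.5438  0.567   1.2096]
 [ 0.7856 -0.4388  0.4362  0.4583]
 [ 0.0116  0.7153  0.6987  0.8674]
 [ 0.      0.      0.      1.    ]]
long_fence [(0.56, array([301., 340.]), array([0.6009, 0.059 , 0.0327]))]
end_stop [(0.84, array([276., 335.]), array([0.5436, 0.003 , 0.0203]))]
post_hinge [(0.86, array([253., 268.]), array([ 0.6775, -0.0567,  0.1519]))]
knob [(0.69, array([216., 354.]), array([0.5411, 0.0371, 0.1995]))]
station []
long_carton [(0.8, array([208., 236.]), array([ 0.5405, -0.2805,  0.0534]))]
short_carton [(0.83, array([354.,
[... 720 characters left out ...]
ost_hinge [(0.72, array([216., 299.]), array([ 0.6611, -0.0549,  0.1537]))]
knob [(0.85, array([226., 361.]), array([0.5285, 0.044 , 0.2047]))]
station [(0.82, array([312., 338.]), array([0.5685, 0.076 , 0.0098]))]
long_carton [(0.68, array([212., 374.]), array([ 0.4979, -0.2729,  0.0367]))]
short_carton [(0.66, array([426., 360.]), array([0.5148, 0.3607, 0.0595]))]
long_carton 0.86 [351.9, 178.0, 393.7, 224.4] z [0.0098 0.0611] ((499.00457763671875, -334.13006591796875), (145.9870147705078, 63.97150802612305), 62.68802261352539)
short_carton 0.72 [337.2, 382.3, 383.5, 451.3] z [0.0114 0.0614] ((513.857177734375, 320.43109130859375), (86.60978698730469, 61.92652130126953), 85.17047882080078)
```

View pics/scene1.png

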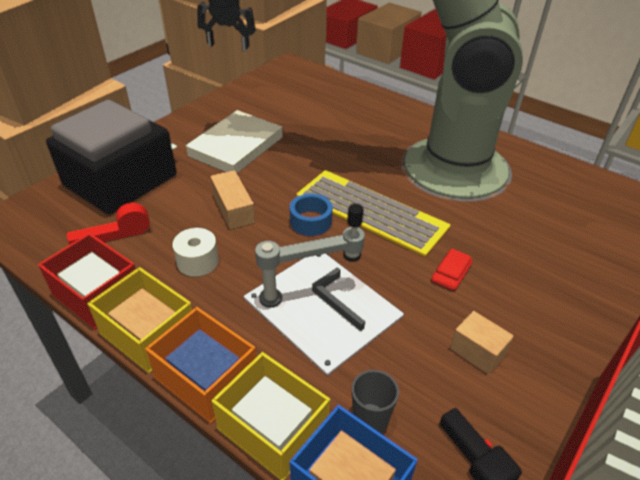

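View pics/side1.png

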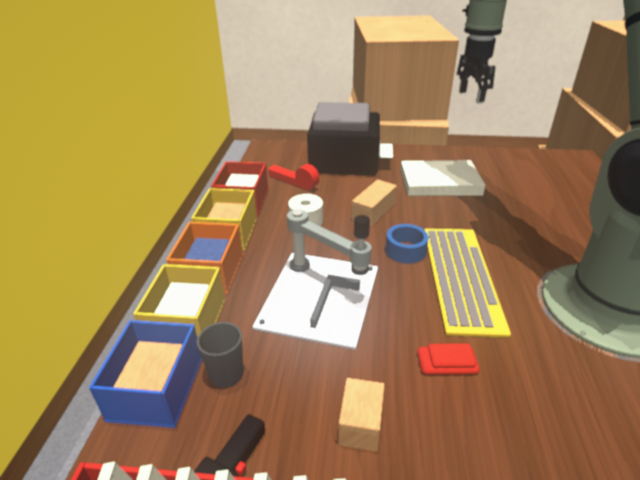

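The scene view shows the white plate (about 245–400, 255–370) with the L-fence, post hub at (268,250), guide and knob at (354,216–243), long carton at (233,198) and short carton at (482,342). The side view agrees. Next I fit the station frame.

```bash
cat > b.py <<'E'
from h import *
from scipy.optimize import least_squares
np.set_printoptions(precision=4,suppress=True)
for n in ["scene","side"]:
    s=snapshot(n); P=cloud(s); im=s["img"].reshape(-1,3)[(s["depth"]>0).ravel()].astype(int)
    near=(abs(P[:,0]-.61)<.2)&(abs(P[:,1]-.03)<.22)
    pl=near&(P[:,2]>.004)&(P[:,2]<.016)&(im.min(1)>150)
    Q=P[pl][:,:2]*1000
    lab=np.zeros((500,500),np.uint8); ij=(Q-[400,-200]).round().astype(int); ok=((ij>=0)&(ij<500)).all(1); Q=Q[ok]
    rect=cv2.minAreaRect(Q.astype(np.float32)); print(n,"plate",rect,"z",np.median(P[pl][:,2]),pl.sum())
    f=near&(P[:,2]>.027)&(P[:,2]<.040)&(im.max(1)<110)
    F=P[f]; print("fence",len(F),np.median(F[:,2]),F.min(0),F.max(0))
    np.save(n+"F.npy",F)
    # fence-top L fit: point distance to L region union of rects in station frame
    def sd(p,c,h):
        q=abs(p-c)-h; return np.linalg.norm(np.maximum(q,0),axis=1)+np.minimum(q.max(1),0)
    T=F[abs(F[:,2]-.034)<.004][:,:2]*1000
    def tf(v,p):
        c,si=np.cos(v[2]),np.sin(v[2]); return (p-v[:2])@np.array([[c,-si],[si,c]])
    def res(v):
        a=tf(v,T); d=np.minimum(sd(a,[37,-11],[6,71]),sd(a,[6.5,-76],[36.5,6]))
        b=tf(v,Q); e=np.maximum(sd(b,np.array([50,-40]),[105,125]),0)
        return np.r_[np.maximum(d,0),.3*e, .02*(np.array(v[:2])-v0[:2])]
    best=None
    for yaw in np.radians(np.arange(-30,31,5)):
        v0=np.array([565,65,yaw]); r=least_squares(res,v0,loss="soft_l1")
        if best is None or r.cost<best.cost: best=r
    v=best.x; print("fit",v[:2],np.degrees(v[2]),best.cost)
    a=tf(v,T); print("L ext",np.percentile(a,[1,99],axis=0)); m=a[:,1]>-55; print("long fence x",np.percentile(a[m,0],[2,50,98]),"stop y",np.percentile(a[a[:,0]<25,1],[2,50,98]))
    b=tf(v,Q); print("plate ext",np.percentile(b,[.5,99.5],axis=0))
    h=near&(P[:,2]>.148)&(P[:,2]<.156); print("hub?",P[h].mean(0),h.sum(), tf(v,P[h][:,:2]*1000).mean(0))
    k=near&(P[:,2]>.17)&(P[:,2]<.216)&(im.max(1)<90); K=P[k]; kt=K[K[:,2]>.208]; print("knob",K.mean(0),"top",kt.mean(0),len(kt))
E
python3 b.py
```

```text
scene plate ((613.251708984375, 24.3336181640625), (252.13485717773438, 213.089599609375), 80.5279541015625) z 0.008207965534090922 7778
fence 806 0.03202448503562688 [ 0.4119 -0.1893  0.027 ] [0.7894 0.2492 0.0399]
fit [574.0072  67.9384] -8.712712246077611 33112.15063203453
L ext [[-127.4925 -261.3661]
 [ 159.0654  198.9212]]
long fence x [ 29.9232  37.1912 158.9631] stop y [-265.0042 -199.6612  -66.7802]
plate ext [[ -57.8223 -160.6334]
 [ 150.4837   87.2231]]
hub? [ 0.656  -0.0534  0.151 ] 325 [  99.3932 -107.5011]
knob [0.537  0.0357 0.1989] top [0.5327 0.033  0.2109] 124
side plate ((611.6929931640625, 23.127708435058594), (255.73452758789062, 210.55995178222656), 80.61103057861328) z 0.00972426857152986 6732
fence 309 0.03316169428621196 [ 0.414  -0.1894  0.027 ] [0.786 0.25  0.04 ]
fit [571.8061  70.913 ] -10.450676390192807 24017.889284009492
L ext [[-120.1188 -274.5428]
 [ 180.1679  202.7479]]
long fence x [120.8883 166.8075 180.575 ] stop y [-274.1632 -205.4348  -68.5492]
plate ext [[ -57.2459 -161.5471]
 [ 151.4011   86.5077]]
hub? [ 0.625  -0.0319  0.151 ] 253 [ 70.9698 -91.4117]
knob [0.5286 0.0403 0.1998] top [0.5288 0.0361 0.212 ] 106
```

```bash
cat > g.py <<'E'
# usage: g.py x y z yaw [more quadruples] -> shift/turn entries from the pose now (mm, deg, tool down)
from h import *; import sys
st=state(); R0=R.from_euler("xyz",st["orientation"],degrees=True); p0=np.array(st["eef_pos"])
print("t",round(st["time"],2),np.round(p0*1000,1),np.round(st["orientation"],1),"F",np.round(st["contact_force"],1),"w",round(st["grip_width"]*1000,1))
a=np.array(sys.argv[1:],float).reshape(-1,4)
for w in a:
    R1=R.from_euler("xyz",[180,0,w[3]],degrees=True)
    print(w,np.round(R0.inv().apply(w[:3]/1000-p0)/.25,3).tolist(),np.round(np.degrees((R0.inv()*R1).as_rotvec())/60,3).tolist())
E
python3 g.py 350 -370 290 75
```

```text
t 1.1 [ 239.8 -577.2  231.3] [-180.     0.    22.6] F [-0.4 -0.  -0.7] w 85.7
[ 350. -370.  290.   75.] [0.725, -0.596, -0.235] [-0.0, -0.0, -0.874]
```

Call:
jog_arm(targets=[[[0.725,-0.6,-0.235],[0,0,-0.874]],[[0.725,-0.6,-0.235],[0,0,-0.874]],[[0.725,-0.6,-0.235],[0,0,-0.874]],[[0.725,-0.6,-0.235],[0,0,-0.874]],[[0.725,-0.6,-0.235],[0,0,-0.874]],[[0.725,-0.6,-0.235],[0,0,-0.874]],[[0.725,-0.6,-0.235],[0,0,-0.874]]], grip=0.65)

```text
time: 1.8
eef_pos: [0.3501, -0.3686, 0.2905]
orientation: [180.0, 0.0, 75.3]
contact_force: [0.1, 0.0, -0.6]
grip_width: 0.0557
```

```bash
python3 g.py 440 -180 290 125
```

```text
t 1.8 [ 350.1 -368.6  290.5] [180.    0.   75.3] F [ 0.1  0.  -0.6] w 55.7
[ 440. -180.  290.  125.] [0.821, 0.156, 0.002] [0.0, 0.001, -0.829]
```

Call:
jog_arm(targets=[[[0.82,0.156,0],[0,0,-0.83]],[[0.82,0.156,0],[0,0,-0.83]],[[0.82,0.156,0],[0,0,-0.83]],[[0.82,0.156,0],[0,0,-0.83]],[[0.82,0.156,0],[0,0,-0.83]],[[0.82,0.156,0],[0,0,-0.83]]])

```text
time: 2.4
eef_pos: [0.441, -0.1801, 0.2898]
orientation: [180.0, -0.0, 125.0]
contact_force: [0.3, -1.9, -1.1]
grip_width: 0.0554
```

```bash
python3 g.py 530 34 290 144 530 34 250 144
```

```text
t 2.4 [ 441.  -180.1  289.8] [180.  -0. 125.] F [ 0.3 -1.9 -1.1] w 55.4
[530.  34. 290. 144.] [0.497, 0.783, -0.0] [0.0, -0.0, -0.317]
[530.  34. 250. 144.] [0.497, 0.783, 0.16] [0.0, -0.0, -0.317]
```

Call:
jog_arm(targets=[[[0.497,0.783,0],[0,0,-0.317]],[[0.497,0.783,0],[0,0,-0.317]],[[0.497,0.783,0],[0,0,-0.317]],[[0.497,0.783,0],[0,0,-0.317]],[[0.497,0.783,0],[0,0,-0.317]],[[0.497,0.783,0],[0,0,-0.317]],[[0.497,0.783,0.14],[0,0,-0.317]],[[0.497,0.783,0.28],[0,0,-0.317]],[[0.497,0.783,0.43],[0,0,-0.317]],[[0.497,0.783,0.43],[0,0,-0.317]]])

```text
time: 3.4
eef_pos: [0.528, 0.0307, 0.1787]
orientation: [-179.7, -0.3, 143.5]
contact_force: [-0.5, -0.5, 0.1]
grip_width: 0.0553
```

```bash
cat > arc.py <<'E'
# arc.py yaw0 yaw1 a0 a1 n r z : waypoints about hinge
import sys,subprocess,numpy as np
y0,y1,a0,a1,n,r,z=map(float,sys.argv[1:8]); H=np.array([668.5,-66.7]); w=[]
for t in np.linspace(0,1,int(n)+1)[1:]:
    a=np.radians(a0+(a1-a0)*t); w+=[*np.round(H+r*np.array([np.cos(a),np.sin(a)]),1),z,y0+(y1-y0)*t]
subprocess.run(["python3","g.py",*map(str,w)])
E
python3 arc.py 144 157 144.2 175 10 170 182
python3 - <<'E'
from h import *
s=snapshot("side"); t=snapshot("scene"); cv2.imwrite("pics/c.png",np.hstack([s["img"][100:400,200:550],t["img"][100:400,180:530]])[:,:,::-1])
E
```

```text
t 3.4 [528.   30.7 178.7] [-179.7   -0.3  143.5] F [-0.5 -0.5  0.1] w 55.3
[525.5  25.2 182.  145.3] [-0.005, -0.024, -0.013] [-0.004, -0.005, -0.029]
[520.7  17.4 182.  146.6] [-0.008, -0.06, -0.013] [-0.004, -0.005, -0.051]
[516.4   9.3 182.  147.9] [-0.013, -0.096, -0.013] [-0.004, -0.005, -0.073]
[512.6   1.  182.  149.2] [-0.021, -0.132, -0.013] [-0.004, -0.005, -0.094]
[509.2  -7.4 182.  150.5] [-0.03, -0.167, -0.013] [-0.004, -0.005, -0.116]
[506.2 -16.1 182.  151.8] [-0.041, -0.202, -0.013] [-0.004, -0.005, -0.138]
[503.7 -24.9 182.  153.1] [-0.054, -0.237, -0.012] [-0.004, -0.005, -0.159]
[501.7 -33.8 182.  154.4] [-0.068, -0.27, -0.012] [-0.004, -0.005, -0.181]
[500.2 -42.8 182.  155.7] [-0.085, -0.302, -0.012] [-0.004, -0.005, -0.203]
[499.1 -51.9 182.  157. ] [-0.103, -0.334, -0.012] [-0.004, -0.005, -0.224]
```

View pics/c.png

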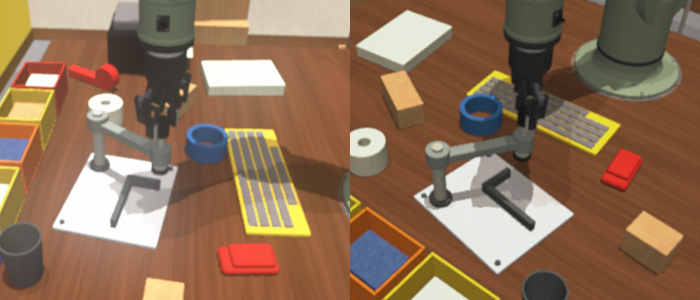

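The knob is between the fingers in both views (left crop about (158,118), right about (525,118)). Next I swing the arm.

Call:
jog_arm(targets=[[[-0.005,-0.024,-0.01],[0,0,-0.03]],[[-0.008,-0.06,-0.01],[0,0,-0.05]],[[-0.013,-0.096,-0.01],[0,0,-0.073]],[[-0.021,-0.132,-0.01],[0,0,-0.094]],[[-0.03,-0.167,-0.01],[0,0,-0.116]],[[-0.041,-0.202,-0.01],[0,0,-0.138]],[[-0.054,-0.237,-0.01],[0,0,-0.159]],[[-0.068,-0.27,-0.01],[0,0,-0.181]],[[-0.085,-0.302,-0.01],[0,0,-0.203]],[[-0.103,-0.334,-0.01],[0,0,-0.224]]])

```text
time: 4.5
eef_pos: [0.5026, -0.0507, 0.1873]
orientation: [180.0, 0.2, 157.2]
contact_force: [0.2, 2.2, 0.6]
grip_width: 0.0554
```

```bash
python3 arc.py 157 170 175 211 10 170 182
```

```text
t 4.5 [502.6 -50.7 187.3] [180.    0.2 157.2] F [0.2 2.2 0.6] w 55.4
[498.6 -62.5 182.  158.3] [-0.004, -0.05, 0.021] [0.001, 0.003, -0.018]
[498.6 -73.2 182.  159.6] [-0.02, -0.089, 0.021] [0.001, 0.003, -0.04]
[499.4 -83.9 182.  160.9] [-0.04, -0.128, 0.021] [0.0, 0.003, -0.062]
[500.8 -94.5 182.  162.2] [-0.061, -0.164, 0.021] [0.0, 0.003, -0.083]
[ 502.9 -104.9  182.   163.5] [-0.085, -0.2, 0.021] [0.0, 0.003, -0.105]
[ 505.6 -115.3  182.   164.8] [-0.111, -0.234, 0.021] [0.0, 0.003, -0.127]
[ 509.  -125.4  182.   166.1] [-0.139, -0.266, 0.022] [0.0, 0.003, -0.148]
[ 513.  -135.3  182.   167.4] [-0.17, -0.296, 0.022] [0.0, 0.003, -0.17]
[ 517.6 -144.9  182.   168.7] [-0.201, -0.324, 0.022] [0.0, 0.003, -0.192]
[ 522.8 -154.3  182.   170. ] [-0.235, -0.351, 0.022] [0.0, 0.003, -0.213]
```

Call:
jog_arm(targets=[[[-0.004,-0.05,0.01],[0,0,-0.018]],[[-0.02,-0.089,0.01],[0,0,-0.04]],[[-0.04,-0.128,0.01],[0,0,-0.062]],[[-0.061,-0.164,0.01],[0,0,-0.083]],[[-0.085,-0.2,0.01],[0,0,-0.105]],[[-0.111,-0.234,0.01],[0,0,-0.127]],[[-0.139,-0.266,0.01],[0,0,-0.148]],[[-0.17,-0.296,0.01],[0,0,-0.17]],[[-0.201,-0.324,0.01],[0,0,-0.192]],[[-0.235,-0.351,0.01],[0,0,-0.213]]])

```text
time: 5.5
eef_pos: [0.5227, -0.1547, 0.1849]
orientation: [-180.0, 0.1, 170.0]
contact_force: [-1.3, 1.8, 0.0]
grip_width: 0.0557
```

```bash
python3 g.py 520 -153 290 160 480 -250 290 115
python3 - <<'E'
from h import *
for n in ["scene","side"]:
    s=snapshot(n)
    for o in place_of("knob",s)[:1]: print(n,o, atz(s,*o["location"],.194))
    P=cloud(s); k=(abs(P[:,0]-.53)<.06)&(abs(P[:,1]+.13)<.06)&(P[:,2]>.1)&(P[:,2]<.15); print(P[k].mean(0),k.sum())
E
```

```text
t 5.5 [ 522.7 -154.7  184.9] [-1.8e+02  1.0e-01  1.7e+02] F [-1.3  1.8  0. ] w 55.7
[ 520. -153.  290.  160.] [0.011, 0.004, -0.421] [-0.0, 0.002, 0.166]
[ 480. -250.  290.  115.] [0.101, -0.405, -0.421] [0.001, 0.002, 0.916]
[ 0.54029199 -0.12311071  0.1373859 ] 601
side {'location': [429.4, 360.1], 'score': 0.68} [0.51737274 0.4516993  0.194     ]
[ 0.53725326 -0.12111753  0.1335845 ] 703
```

Call:
jog_arm(targets=[[[0,0,-0.2],[0,0,0]],[[0,0,-0.42],[0,0,0]],[[0,0,-0.42],[0,0,0]],[[0.1,-0.405,-0.42],[0,0,0.9]],[[0.1,-0.405,-0.42],[0,0,0.9]],[[0.1,-0.405,-0.42],[0,0,0.9]],[[0.1,-0.405,-0.42],[0,0,0.9]],[[0.1,-0.405,-0.42],[0,0,0.9]],[[0.1,-0.405,-0.42],[0,0,0.9]],[[0.1,-0.405,-0.42],[0,0,0.9]]], grip=1)

```text
time: 6.7
eef_pos: [0.4798, -0.2485, 0.2882]
orientation: [180.0, 0.0, 115.7]
contact_force: [0.4, 0.2, -0.3]
grip_width: 0.0853
```

```bash
cat > fit.py <<'E'
from h import *
from scipy.optimize import least_squares
np.set_printoptions(precision=4,suppress=True)
def sd(p,c,h):
    q=abs(p-np.array(c))-h; return np.linalg.norm(np.maximum(q,0),axis=1)+np.minimum(q.max(1),0)
def tf(v,p):
    c,si=np.cos(v[2]),np.sin(v[2]); return (p-v[:2])@np.array([[c,-si],[si,c]])
v0=np.array([569.8,71.4,np.radians(-9.45)]); H=np.array([668.5,-66.7])
for n in ["scene","side"]:
    s=snapshot(n); P=cloud(s); im=s["img"].reshape(-1,3)[(s["depth"]>0).ravel()].astype(int); X=P[:,:2]*1000; a=tf(v0,X)
    near=sd(a,[6.5,-11],[40,75])<0
    T=X[near&(P[:,2]>.029)&(P[:,2]<.038)&(im.max(1)<120)]
    L=lambda v:np.minimum(sd(tf(v,T),[37,-11],[6,71]),sd(tf(v,T),[6.5,-76],[36.5,6]))
    r=least_squares(lambda v:np.r_[np.maximum(L(v)+.5,0)],v0,loss="soft_l1",x_scale=[1,1,.02]); v=r.x
    a=tf(v,T); lf=a[a[:,1]>-60]; es=a[a[:,0]<25]
    print(n,len(T),"fit",v[:2],np.degrees(v[2]),r.cost,"fence x",np.percentile(lf[:,0],[2,98]),"y",np.percentile(a[:,1],[1,99]),"stop y",np.percentile(es[:,1],[2,98]),"x min",a[:,0].min())
    W=s["img"]; d=s["depth"]
    pl=(sd(tf(v0,X),[50,-40],[115,135])<0)&(abs(P[:,2]-.009)<.006)&(im.min(1)>150); print("plate",cv2.minAreaRect(X[pl].astype(np.float32)),tf(v,X[pl]).min(0),tf(v,X[pl]).max(0))
    h=(np.linalg.norm(X-H,axis=1)<30)&(P[:,2]>.149)&(P[:,2]<.155); print("hub",cv2.minEnclosingCircle(X[h].astype(np.float32)),h.sum())
    k=(np.linalg.norm(X-[520,-140],axis=1)<40)&(P[:,2]>.207)&(P[:,2]<.217); c,_=cv2.minEnclosingCircle(X[k].astype(np.float32)); print("knob",c,_,k.sum(),"angle",np.degrees(np.arctan2(*(c-H)[::-1])))
    for o in outline_of("long_carton",s)[:1]:
        Q=cloud(s,o["pixels"]); t=Q[Q[:,2]>.056]; print("carton",o["score"],cv2.minAreaRect((t[:,:2]*1000).astype(np.float32)),np.median(t[:,2]))
E
python3 fit.py; python3 g.py 500 -334.5 200 62 500 -334.5 31 62
```

```text
scene 382 fit [572.5565  73.9557] -9.9290329485003 3.0296927293006757 fence x [32.1115 42.5402] y [-81.0531  56.6662] stop y [-81.4432 -71.8965] x min -27.80907830249138
plate ((612.9130859375, 24.501907348632812), (251.7375946044922, 213.00978088378906), 80.59125518798828) [ -58.1852 -168.5583] [155.1733  84.6679]
hub ((669.6524658203125, -64.77705383300781), 23.55681610107422) 239
knob (518.7603759765625, -140.58740234375) 16.776012420654297 114 angle -153.73646160173246
carton 0.9 ((501.69219970703125, -333.43878173828125), (141.2170867919922, 62.31938552856445), 61.09300231933594) 0.058253262868875055
side 25 fit [567.3395  75.0226] -15.586131072479159 0.0 fence x [37.055  39.3264] y [-77.0464 -42.3188] stop y [-76.9535 -70.8221] x min -17.20209464925097
plate ((611.8753662109375, 23.96495819091797), (254.52919006347656, 210.5306854248047), 80.56773376464844) [ -60.3492 -171.0807] [172.473   98.0557]
hub ((667.4630737304688, -65.13414764404297), 23.847497940063477) 160
knob (515.9473266601562, -140.18048095703125) 16.236169815063477 92 angle -154.281145767561
carton 0.91 ((499.68505859375, -333.7611083984375), (143.89273071289062, 63.11796188354492), 60.431312561035156) 0.059616353238133635
t 6.9 [ 479.8 -248.7  287.9] [180.    0.  116.1] F [-0.5 -0.   1.2] w 85.4
[ 500.  -334.5  200.    62. ] [-0.344, -0.079, 0.352] [0.0, 0.0, 0.902]
[ 500.  -334.5   31.    62. ] [-0.343, -0.079, 1.028] [0.0, 0.0, 0.902]
```

Call:
jog_arm(targets=[[[-0.341,-0.082,0.35],[0,0,0.918]],[[-0.341,-0.082,0.35],[0,0,0.918]],[[-0.341,-0.082,0.35],[0,0,0.918]],[[-0.341,-0.082,0.35],[0,0,0.918]],[[-0.341,-0.082,0.35],[0,0,0.918]],[[-0.341,-0.082,0.35],[0,0,0.918]],[[-0.341,-0.082,0.4],[0,0,0.918]],[[-0.341,-0.082,0.55],[0,0,0.918]],[[-0.341,-0.082,0.65],[0,0,0.918]],[[-0.341,-0.082,0.65],[0,0,0.918]]])

```text
time: 7.9
eef_pos: [0.4973, -0.3336, 0.1223]
orientation: [-179.7, -0.0, 61.0]
contact_force: [-0.3, 0.4, 0.3]
grip_width: 0.0854
```

```bash
python3 g.py 500.7 -333.6 32 61
python3 - <<'E'
from h import *
s=snapshot("wrist"); save("w1.png",s)
E
```

```text
t 7.9 [ 497.3 -333.6  122.3] [-179.7   -0.    61. ] F [-0.3  0.4  0.3] w 85.4
[ 500.7 -333.6   32.    61. ] [0.006, 0.014, 0.361] [-0.005, -0.001, 0.001]
```

View pics/w1.png

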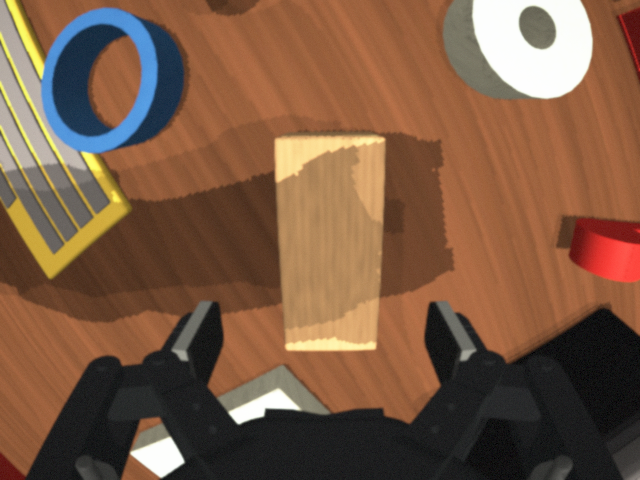

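The carton (columns 277–385) sits centred between the fingers (208 and 440) and parallel to them. I go down and grip.

Call:
jog_arm(targets=[[[0.006,0.012,0.15],[0,0,0]],[[0.006,0.012,0.28],[0,0,0]],[[0.006,0.012,0.36],[0,0,0]],[[0.006,0.012,0.36],[0,0,0]],[[0.006,0.012,0.36],[0,0,0]]])

```text
time: 8.45
eef_pos: [0.503, -0.3353, 0.0367]
orientation: [179.9, -0.0, 61.0]
contact_force: [0.0, -0.1, 1.1]
grip_width: 0.0851
```

Call:
jog_arm(targets=[[[0,0,0],[0,0,0]],[[0,0,0],[0,0,0]],[[0,0,0],[0,0,0]],[[0,0,0],[0,0,0]],[[0,0,0],[0,0,0]],[[0,0,0],[0,0,0]]], grip=0)

```text
time: 9.05
eef_pos: [0.5029, -0.3353, 0.037]
orientation: [179.9, 0.0, 61.0]
contact_force: [-5.0, 2.5, 16.1]
grip_width: 0.0611
```

```bash
python3 g.py 500.7 -333.6 170 61 500.7 -200 170 70
```

```text
t 9.05 [ 502.9 -335.3   37. ] [179.9   0.   61. ] F [-5.   2.5 16.1] w 61.1
[ 500.7 -333.6  170.    61. ] [0.002, -0.01, -0.532] [0.002, 0.0, -0.001]
[ 500.7 -200.   170.    70. ] [0.469, -0.269, -0.533] [0.002, 0.0, -0.151]
```

Call:
jog_arm(targets=[[[0,0,-0.1],[0,0,0]],[[0,0,-0.3],[0,0,0]],[[0,0,-0.5],[0,0,0]],[[0,0,-0.7],[0,0,0]],[[0,0,-0.9],[0,0,0]],[[0,0,-1],[0,0,0]],[[0,0,-1],[0,0,0]]])

```text
time: 9.75
eef_pos: [0.5033, -0.3354, 0.2899]
orientation: [179.6, 0.0, 61.0]
contact_force: [-0.1, 0.0, -3.0]
grip_width: 0.0605
```

```bash
python3 g.py 520 -130 285 70
```

```text
t 9.75 [ 503.3 -335.4  289.9] [179.6   0.   61. ] F [-0.1  0.  -3. ] w 60.5
[ 520. -130.  285.   70.] [0.751, -0.341, 0.017] [0.007, 0.001, -0.151]
```

Call:
jog_arm(targets=[[[0.15,-0.07,0],[0,0,-0.03]],[[0.3,-0.14,0],[0,0,-0.06]],[[0.45,-0.21,0],[0,0,-0.09]],[[0.6,-0.27,0],[0,0,-0.12]],[[0.75,-0.34,0],[0,0,-0.15]],[[0.75,-0.34,0],[0,0,-0.15]]])

```text
time: 10.35
eef_pos: [0.5189, -0.1238, 0.2849]
orientation: [-180.0, -0.1, 70.4]
contact_force: [1.7, -1.3, -2.1]
grip_width: 0.0606
```

```bash
python3 g.py 567 82 285 80.5
```

```text
t 10.35 [ 518.9 -123.8  284.9] [-1.80e+02 -1.00e-01  7.04e+01] F [ 1.7 -1.3 -2.1] w 60.6
[567.   82.  285.   80.5] [0.84, -0.095, 0.001] [-0.001, -0.002, -0.168]
```

Call:
jog_arm(targets=[[[0.17,-0.02,0],[0,0,-0.03]],[[0.34,-0.04,0],[0,0,-0.06]],[[0.5,-0.06,0],[0,0,-0.1]],[[0.67,-0.08,0],[0,0,-0.14]],[[0.82,-0.095,0],[0,0,-0.17]],[[0.82,-0.095,0],[0,0,-0.17]],[[0.82,-0.095,0],[0,0,-0.17]]])

```text
time: 11.05
eef_pos: [0.5663, 0.0716, 0.2843]
orientation: [-179.9, 0.0, 80.2]
contact_force: [-0.9, -0.5, -3.4]
grip_width: 0.0609
```

```bash
python3 g.py 566 81.7 90 80.5
python3 - <<'E'
from h import *
s=snapshot("wrist"); save("w2.png",s)
E
```

```text
t 11.05 [566.3  71.6 284.3] [-179.9    0.    80.2] F [-0.9 -0.5 -3.4] w 60.9
[566.   81.7  90.   80.5] [0.04, -0.007, 0.777] [-0.001, 0.0, -0.004]
```

View pics/w2.png

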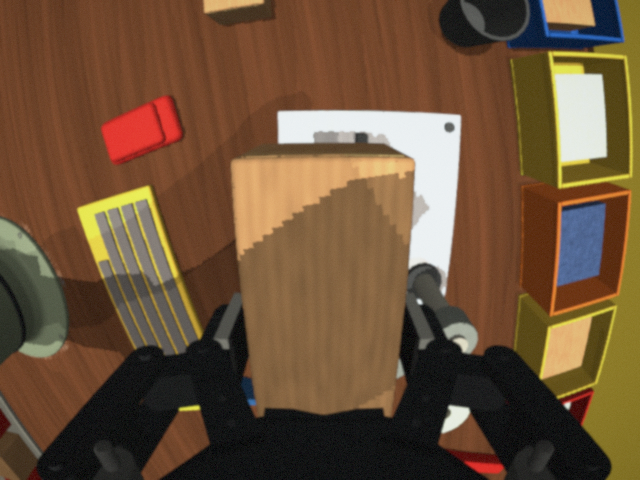

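Wrist view: the carton (columns 235–412) is held straight and is parallel to the plate (left edge at column 278). I lower it to just above the plate, offset from both fences.

Call:
jog_arm(targets=[[[0.04,-0.007,0.1],[0,0,-0.005]],[[0.04,-0.007,0.25],[0,0,-0.005]],[[0.04,-0.007,0.4],[0,0,-0.005]],[[0.04,-0.007,0.55],[0,0,-0.005]],[[0.04,-0.007,0.7],[0,0,-0.005]],[[0.04,-0.007,0.78],[0,0,-0.005]],[[0.04,-0.007,0.78],[0,0,-0.005]],[[0.04,-0.007,0.78],[0,0,-0.005]]])

```text
time: 11.9
eef_pos: [0.567, 0.0804, 0.0907]
orientation: [180.0, 0.0, 80.4]
contact_force: [0.6, -0.1, -2.3]
grip_width: 0.0608
```

```bash
python3 g.py 566 81.7 50 80.5
python3 - <<'E'
from h import *
v=[570.5,72.8,np.radians(-9.5)]
for n in ["scene","side"]:
    s=snapshot(n); P=cloud(s); X=P[:,:2]*1000; im=s["img"].reshape(-1,3)[(s["depth"]>0).ravel()].astype(int)
    m=(np.linalg.norm(X-[566,82],axis=1)<90)&(P[:,2]>.105)&(P[:,2]<.12)&(im[:,0]>im[:,2]+40); print(n,cv2.minAreaRect(X[m].astype(np.float32)),np.median(P[m][:,2]),m.sum())
    save(n+"2.png",s)
E
```

```text
t 11.9 [567.   80.4  90.7] [180.    0.   80.4] F [ 0.6 -0.1 -2.3] w 60.8
[566.   81.7  50.   80.5] [0.004, -0.005, 0.163] [0.0, 0.0, -0.002]
scene ((567.4642333984375, 79.58435821533203), (142.23426818847656, 64.70231628417969), 80.77606201171875) 0.11165049089235507 1196
side ((566.29931640625, 80.39424133300781), (141.4619140625, 61.434593200683594), 80.67742156982422) 0.11383344482429847 1355
```

Call:
jog_arm(targets=[[[0,0,0.08],[0,0,0]],[[0,0,0.14],[0,0,0]],[[0,0,0.155],[0,0,0]],[[0,0,0.165],[0,0,0]],[[0,0,0.17],[0,0,0]],[[0,0,0.17],[0,0,0]]])

```text
time: 12.6
eef_pos: [0.567, 0.0813, 0.048]
orientation: [180.0, -0.0, 80.5]
contact_force: [-0.6, 0.2, -2.6]
grip_width: 0.0606
```

Call:
jog_arm(targets=[[[0,0.008,0.002],[0,0,0]],[[0,0.014,0.004],[0,0,0]],[[0,0.018,0.004],[0,0,0]],[[0,0.02,0.004],[0,0,0]],[[0,0.02,0.004],[0,0,0]]])

```text
time: 13.1
eef_pos: [0.5714, 0.0806, 0.0471]
orientation: [-180.0, 0.0, 80.5]
contact_force: [-8.0, 0.7, 10.5]
grip_width: 0.0609
```

Call:
jog_arm(targets=[[[0,0,-0.003],[0,0,0]],[[0,0.003,-0.003],[0,0,0]],[[0,0.006,-0.003],[0,0,0]],[[0,0.006,-0.003],[0,0,0]]])

```text
time: 13.5
eef_pos: [0.5716, 0.0806, 0.0472]
orientation: [-179.8, 0.0, 80.4]
contact_force: [-14.2, 3.0, 8.6]
grip_width: 0.0608
```

Call:
jog_arm(targets=[[[-0.005,-0.004,-0.002],[0,0,0]],[[-0.012,-0.004,-0.002],[0,0,0]],[[-0.018,-0.004,-0.002],[0,0,0]],[[-0.02,-0.004,-0.002],[0,0,0]],[[-0.02,-0.004,-0.002],[0,0,0]]])

```text
time: 14.0
eef_pos: [0.5707, 0.0758, 0.0476]
orientation: [-179.9, -0.0, 80.5]
contact_force: [-5.0, 3.1, -2.9]
grip_width: 0.0604
```

Call:
jog_arm(targets=[[[-0.005,0,0.001],[0,0,0]],[[-0.01,0,0.001],[0,0,0]],[[-0.012,0,0.001],[0,0,0]],[[-0.012,0,0.001],[0,0,0]]])

```text
time: 14.4
eef_pos: [0.5702, 0.0733, 0.0474]
orientation: [-179.9, -0.0, 80.5]
contact_force: [-5.6, 5.1, -2.7]
grip_width: 0.0609
```

Call:
jog_arm(targets=[[[-0.004,0,0.001],[0,0,0]],[[-0.008,0,0.001],[0,0,0]],[[-0.008,0,0.001],[0,0,0]]])

```text
time: 14.7
eef_pos: [0.5702, 0.0732, 0.0476]
orientation: [-180.0, -0.2, 80.5]
contact_force: [-5.2, 14.5, 1.4]
grip_width: 0.0606
```

Call:
jog_arm(targets=[[[0.002,0.004,0.002],[0,0,0]],[[0.002,0.004,0.002],[0,0,0]]])

```text
time: 14.9
eef_pos: [0.5704, 0.0733, 0.0472]
orientation: [-179.9, -0.1, 80.5]
contact_force: [-13.1, 12.5, 11.6]
grip_width: 0.0604
```

Call:
jog_arm(targets=[[[0,0,0],[0,0,0]],[[0,0,0],[0,0,0]],[[0,0,0],[0,0,0]],[[0,0,0],[0,0,0]],[[0,0,0],[0,0,0]]], grip=1)

```text
time: 15.4
eef_pos: [0.5717, 0.0706, 0.0468]
orientation: [180.0, 0.0, 80.4]
contact_force: [0.3, -0.5, 0.2]
grip_width: 0.0854
```

Call:
jog_arm(targets=[[[0,0,-0.05],[0,0,0]],[[0,0,-0.15],[0,0,0]],[[0,0,-0.3],[0,0,0]],[[0,0,-0.5],[0,0,0]],[[0,0,-0.6],[0,0,0]],[[0,0,-0.6],[0,0,0]]])

```text
time: 16.0
eef_pos: [0.5732, 0.0711, 0.2015]
orientation: [179.7, -0.1, 80.4]
contact_force: [0.1, -0.1, -0.5]
grip_width: 0.0855
```

```bash
cat > chk.py <<'E'
from h import *
import sys
def rect(s):
    P=cloud(s); X=P[:,:2]*1000; im=s["img"].reshape(-1,3)[(s["depth"]>0).ravel()].astype(int)
    m=(np.linalg.norm(X-[570,73],axis=1)<95)&(P[:,2]>.064)&(P[:,2]<.08)&(im[:,0]>im[:,2]+30); r=cv2.minAreaRect(X[m].astype(np.float32)); print(r,np.median(P[m][:,2]),m.sum())
L=[]
for n in ["scene","side"]:
    s=snapshot(n); rect(s); L.append(s["img"])
a=cv2.resize(L[0][200:380,220:420],None,fx=2,fy=2); b=cv2.resize(L[1][200:380,240:440],None,fx=2,fy=2)
cv2.imwrite("pics/"+sys.argv[1],np.hstack([a,b])[:,:,::-1])
E
python3 chk.py chk1.png; python3 g.py
```

```text
((570.5538940429688, 72.004638671875), (141.95716857910156, 65.42560577392578), 80.1080551147461) 0.06813576530991494 1753
((569.1771240234375, 73.64554595947266), (140.81336975097656, 62.38272476196289), 80.0986557006836) 0.0696659657516876 1521
t 16.1 [571.8  70.7 197.9] [179.9  -0.   80.4] F [-0.  -0.7 -1.5] w 85.4
```

View pics/chk1.png

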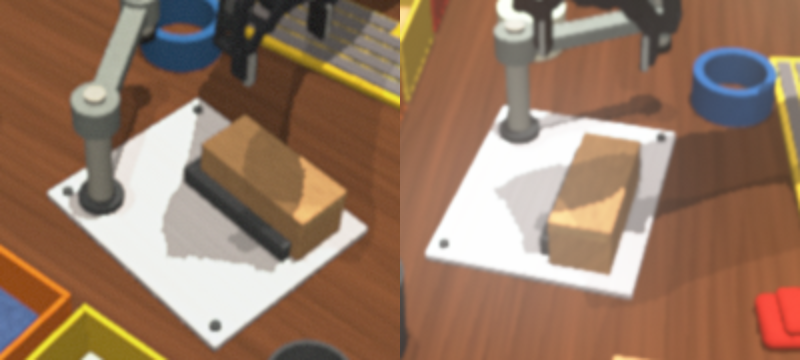

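Both views show the carton flat on the plate in the corner: top 69.7 mm, about (570,73), yaw 80.1°. I nudge it gently from the two free faces with shut fingers to be sure of the fit.

Call:
jog_arm(targets=[[[0.01,-0.15,0],[0,0,0]],[[0.01,-0.27,0],[0,0,0]],[[0.01,-0.27,0.1],[0,0,0]],[[0.01,-0.27,0.3],[0,0,0]],[[0.01,-0.27,0.5],[0,0,0]],[[0.01,-0.27,0.6],[0,0,0]],[[0.01,-0.27,0.62],[0,0,0]],[[0.01,-0.25,0.62],[0,0,0]],[[0.01,-0.235,0.62],[0,0,0]],[[0.01,-0.22,0.62],[0,0,0]]], grip=0)

```text
time: 17.1
eef_pos: [0.5191, 0.0823, 0.0432]
orientation: [179.9, -0.0, 80.4]
contact_force: [0.8, 1.1, -0.1]
grip_width: -0.0002
```

Call:
jog_arm(targets=[[[0,0.01,0],[0,0,0]],[[0,0.016,0],[0,0,0]],[[0,0.02,0],[0,0,0]],[[0,0.024,0],[0,0,0]]])

```text
time: 17.5
eef_pos: [0.5237, 0.0814, 0.0419]
orientation: [180.0, -0.0, 80.5]
contact_force: [-0.0, -0.4, 0.1]
grip_width: -0.0001
```

Call:
jog_arm(targets=[[[0,0.006,0],[0,0,0]],[[0,0.01,0],[0,0,0]],[[0,0.01,0],[0,0,0]]])

```text
time: 17.8
eef_pos: [0.526, 0.081, 0.0417]
orientation: [-180.0, 0.0, 80.5]
contact_force: [-1.7, -0.1, -0.3]
grip_width: 0.0002
```

Call:
jog_arm(targets=[[[0,0.004,0],[0,0,0]],[[0,0.008,0],[0,0,0]],[[0,0.008,0],[0,0,0]]])

```text
time: 18.1
eef_pos: [0.5262, 0.0809, 0.0416]
orientation: [-179.8, 0.1, 80.5]
contact_force: [-14.5, 2.9, 10.7]
grip_width: -0.0001
```

Call:
jog_arm(targets=[[[0,-0.06,-0.01],[0,0,0]],[[0.15,-0.06,-0.01],[0,0,0]],[[0.3,-0.06,-0.01],[0,0,0]],[[0.43,-0.03,-0.01],[0,0,0]],[[0.43,0.1,-0.01],[0,0,0]],[[0.43,0.18,-0.01],[0,0,0]],[[0.42,0.18,-0.01],[0,0,0]],[[0.4,0.18,-0.01],[0,0,0]],[[0.38,0.18,-0.01],[0,0,0]],[[0.37,0.18,-0.01],[0,0,0]]])

```text
time: 19.1
eef_pos: [0.5872, 0.1637, 0.0444]
orientation: [-180.0, 0.0, 80.5]
contact_force: [-1.2, 0.3, 0.3]
grip_width: -0.0002
```

Call:
jog_arm(targets=[[[-0.008,0,0],[0,0,0]],[[-0.016,0,0],[0,0,0]],[[-0.022,0,0],[0,0,0]],[[-0.022,0,0],[0,0,0]]])

```text
time: 19.5
eef_pos: [0.5869, 0.1588, 0.0443]
orientation: [180.0, 0.0, 80.5]
contact_force: [0.2, -0.1, 0.3]
grip_width: 0.0001
```

Call:
jog_arm(targets=[[[-0.008,0,0],[0,0,0]],[[-0.016,0,0],[0,0,0]],[[-0.02,0,0],[0,0,0]],[[-0.02,0,0],[0,0,0]]])

```text
time: 19.9
eef_pos: [0.5861, 0.1538, 0.0443]
orientation: [-180.0, 0.0, 80.4]
contact_force: [-0.0, 0.6, 0.3]
grip_width: 0.0004
```

Call:
jog_arm(targets=[[[-0.005,0,0],[0,0,0]],[[-0.01,0,0],[0,0,0]],[[-0.012,0,0],[0,0,0]],[[-0.012,0,0],[0,0,0]]])

```text
time: 20.3
eef_pos: [0.5856, 0.151, 0.0443]
orientation: [180.0, -0.0, 80.5]
contact_force: [-0.7, -0.4, -0.6]
grip_width: 0.0
```

Call:
jog_arm(targets=[[[-0.005,0,0],[0,0,0]],[[-0.01,0,0],[0,0,0]],[[-0.012,0,0],[0,0,0]],[[-0.012,0,0],[0,0,0]]])

```text
time: 20.7
eef_pos: [0.5855, 0.1503, 0.0447]
orientation: [179.9, -0.2, 80.5]
contact_force: [0.5, 9.9, 1.0]
grip_width: 0.0001
```

Call:
jog_arm(targets=[[[0.05,0,-0.02],[0,0,0]],[[0.1,0,-0.15],[0,0,0]],[[0.1,0,-0.35],[0,0,0]],[[0.1,0,-0.55],[0,0,0]],[[0.1,0,-0.75],[0,0,0]],[[0.1,0,-0.95],[0,0,0]],[[0.1,0,-0.98],[0,0,0]]], grip=0.65)

```text
time: 21.4
eef_pos: [0.5907, 0.1743, 0.2958]
orientation: [179.6, -0.2, 80.5]
contact_force: [0.1, -0.1, -1.5]
grip_width: 0.0557
```

```bash
python3 g.py 540 0 290 125; python3 chk.py chk2.png
```

```text
t 21.4 [590.7 174.3 295.8] [179.6  -0.2  80.5] F [ 0.1 -0.1 -1.5] w 55.7
[540.   0. 290. 125.] [-0.721, -0.085, 0.02] [0.008, -0.001, -0.742]
((570.4028930664062, 72.04271697998047), (141.8040313720703, 66.12791442871094), 80.47907257080078) 0.0681194240084318 1738
((569.1279296875, 73.39055633544922), (140.39236450195312, 61.67325210571289), 80.34965515136719) 0.06966549410184986 1516
```

Call:
jog_arm(targets=[[[-0.18,-0.02,0.02],[0,0,-0.14]],[[-0.36,-0.04,0.02],[0,0,-0.28]],[[-0.54,-0.06,0.02],[0,0,-0.42]],[[-0.72,-0.085,0.02],[0,0,-0.56]],[[-0.72,-0.085,0.02],[0,0,-0.7]],[[-0.72,-0.085,0.02],[0,0,-0.74]]])

```text
time: 22.1
eef_pos: [0.5375, -0.003, 0.2829]
orientation: [-179.9, -0.1, 125.0]
contact_force: [-0.1, 0.6, -0.1]
grip_width: 0.0555
```

```bash
python3 g.py 517 -140 290 165  517 -140 184 165
```

```text
t 22.1 [537.5  -3.  282.9] [-1.799e+02 -1.000e-01  1.250e+02] F [-0.1  0.6 -0.1] w 55.5
[ 517. -140.  290.  165.] [-0.402, -0.382, -0.028] [-0.002, -0.002, -0.666]
[ 517. -140.  184.  165.] [-0.402, -0.381, 0.396] [-0.002, -0.002, -0.666]
```

Call:
jog_arm(targets=[[[-0.14,-0.13,0],[0,0,-0.14]],[[-0.28,-0.26,0],[0,0,-0.28]],[[-0.4,-0.38,0],[0,0,-0.42]],[[-0.4,-0.38,0],[0,0,-0.56]],[[-0.4,-0.38,0],[0,0,-0.66]],[[-0.4,-0.38,0],[0,0,-0.66]]])

```text
time: 22.7
eef_pos: [0.517, -0.1377, 0.2828]
orientation: [180.0, -0.1, 164.6]
contact_force: [0.2, 0.5, 0.6]
grip_width: 0.0557
```

```bash
python3 g.py 517 -140 184 165
```

```text
t 22.7 [ 517.  -137.7  282.8] [ 1.800e+02 -1.000e-01  1.646e+02] F [0.2 0.5 0.6] w 55.7
[ 517. -140.  184.  165.] [-0.003, -0.009, 0.395] [0.001, -0.002, -0.007]
```

Call:
jog_arm(targets=[[[0,-0.004,0.12],[0,0,0]],[[0,-0.004,0.24],[0,0,0]],[[0,-0.004,0.35],[0,0,0]],[[0,-0.004,0.39],[0,0,0]],[[0,-0.004,0.39],[0,0,0]]])

```text
time: 23.2
eef_pos: [0.5168, -0.1379, 0.1856]
orientation: [180.0, -0.2, 164.4]
contact_force: [0.8, -0.5, 0.5]
grip_width: 0.0555
```

```bash
sed -i 's/668.5,-66.7/668.5,-65.0/' arc.py; python3 arc.py 165 155 206 174 10 170 184
```

```text
t 23.2 [ 516.8 -137.9  185.6] [180.   -0.2 164.4] F [ 0.8 -0.5  0.5] w 55.5
[ 511.8 -130.9  184.   164. ] [0.027, 0.021, 0.007] [0.0, -0.003, 0.006]
[ 508.4 -122.   184.   163. ] [0.049, 0.052, 0.007] [0.0, -0.003, 0.023]
[ 505.4 -113.   184.   162. ] [0.071, 0.083, 0.007] [0.0, -0.003, 0.04]
[ 503.  -103.8  184.   161. ] [0.09, 0.116, 0.007] [0.0, -0.003, 0.056]
[501.1 -94.5 184.  160. ] [0.107, 0.15, 0.007] [0.0, -0.003, 0.073]
[499.7 -85.1 184.  159. ] [0.123, 0.185, 0.007] [0.0, -0.003, 0.09]
[498.8 -75.7 184.  158. ] [0.136, 0.22, 0.007] [0.0, -0.003, 0.106]
[498.5 -66.2 184.  157. ] [0.148, 0.256, 0.007] [0.0, -0.003, 0.123]
[498.7 -56.7 184.  156. ] [0.157, 0.293, 0.007] [0.0, -0.003, 0.14]
[499.4 -47.2 184.  155. ] [0.165, 0.33, 0.007] [0.0, -0.003, 0.156]
```

Call:
jog_arm(targets=[[[0.027,0.021,0],[0,0,0.006]],[[0.049,0.052,0],[0,0,0.023]],[[0.071,0.083,0],[0,0,0.04]],[[0.09,0.116,0],[0,0,0.056]],[[0.107,0.15,0],[0,0,0.073]],[[0.123,0.185,0],[0,0,0.09]],[[0.136,0.22,0],[0,0,0.106]],[[0.148,0.256,0],[0,0,0.123]],[[0.157,0.293,0],[0,0,0.14]],[[0.165,0.33,0],[0,0,0.156]]])

```text
time: 24.2
eef_pos: [0.4993, -0.0476, 0.188]
orientation: [-179.9, 0.0, 155.0]
contact_force: [-3.7, -1.9, 0.0]
grip_width: 0.0557
```

```bash
python3 arc.py 155 140 174 134 10 170 184
```

```text
t 24.2 [499.3 -47.6 188. ] [-179.9    0.   155. ] F [-3.7 -1.9  0. ] w 55.7
[501.1 -35.5 184.  153.5] [0.014, 0.047, 0.016] [-0.001, 0.001, 0.024]
[503.5 -23.9 184.  152. ] [0.025, 0.093, 0.016] [-0.001, 0.001, 0.049]
[506.8 -12.5 184.  150.5] [0.032, 0.14, 0.016] [-0.001, 0.001, 0.074]
[510.9  -1.3 184.  149. ] [0.036, 0.188, 0.016] [-0.001, 0.001, 0.099]
[515.7   9.5 184.  147.5] [0.037, 0.235, 0.016] [-0.001, 0.001, 0.124]
[521.3  20.  184.  146. ] [0.035, 0.282, 0.016] [-0.001, 0.001, 0.149]
[527.6  30.1 184.  144.5] [0.029, 0.33, 0.016] [-0.001, 0.001, 0.174]
[534.5  39.7 184.  143. ] [0.02, 0.376, 0.016] [-0.001, 0.001, 0.199]
[542.2  48.8 184.  141.5] [0.008, 0.422, 0.015] [-0.001, 0.001, 0.224]
[550.4  57.3 184.  140. ] [-0.008, 0.467, 0.015] [-0.001, 0.001, 0.249]
```

Call:
jog_arm(targets=[[[0.014,0.047,0.01],[0,0,0.024]],[[0.025,0.093,0.01],[0,0,0.049]],[[0.032,0.14,0.01],[0,0,0.074]],[[0.036,0.188,0.01],[0,0,0.1]],[[0.037,0.235,0.01],[0,0,0.124]],[[0.035,0.282,0.01],[0,0,0.149]],[[0.029,0.33,0.01],[0,0,0.174]],[[0.02,0.376,0.01],[0,0,0.2]],[[0.008,0.422,0.01],[0,0,0.224]],[[-0.008,0.467,0.01],[0,0,0.25]]])

```text
time: 25.2
eef_pos: [0.5506, 0.058, 0.1857]
orientation: [180.0, 0.0, 140.0]
contact_force: [-3.1, -0.0, 0.1]
grip_width: 0.0553
```

```bash
python3 arc.py 140 133 134 118 8 170 184
```

```text
t 25.2 [550.6  58.  185.7] [180.   0. 140.] F [-3.1 -0.   0.1] w 55.3
[554.7    61.3   184.    139.125] [-0.004, 0.021, 0.007] [0.0, 0.001, 0.014]
[559.2   65.2  184.   138.25] [-0.008, 0.044, 0.007] [0.0, 0.001, 0.029]
[563.8    69.    184.    137.375] [-0.012, 0.068, 0.007] [0.0, 0.001, 0.043]
[568.6  72.5 184.  136.5] [-0.018, 0.091, 0.007] [0.0, 0.001, 0.058]
[573.4    75.9   184.    135.625] [-0.024, 0.113, 0.007] [0.0, 0.001, 0.073]
[578.4   79.2  184.   134.75] [-0.03, 0.136, 0.007] [0.0, 0.001, 0.087]
[583.5    82.2   184.    133.875] [-0.038, 0.159, 0.007] [0.0, 0.001, 0.102]
[588.7  85.1 184.  133. ] [-0.047, 0.181, 0.007] [0.0, 0.001, 0.116]
```

Call:
jog_arm(targets=[[[-0.004,0.021,0],[0,0,0.014]],[[-0.008,0.044,0],[0,0,0.029]],[[-0.012,0.068,0],[0,0,0.043]],[[-0.018,0.091,0],[0,0,0.058]],[[-0.021,0.102,0],[0,0,0.065]],[[-0.021,0.102,0],[0,0,0.065]]])

```text
time: 25.8
eef_pos: [0.5715, 0.0736, 0.1843]
orientation: [180.0, 0.0, 136.2]
contact_force: [0.0, 0.1, -0.2]
grip_width: 0.0554
```

Call:
jog_arm(targets=[[[-0.002,0.008,0],[0,0,0.005]],[[-0.004,0.016,0],[0,0,0.01]],[[-0.004,0.016,0],[0,0,0.01]]])

```text
time: 26.1
eef_pos: [0.5748, 0.0755, 0.1843]
orientation: [180.0, -0.0, 135.6]
contact_force: [-0.3, -0.1, 0.4]
grip_width: 0.0554
```

Call:
jog_arm(targets=[[[-0.002,0.008,0],[0,0,0.005]],[[-0.004,0.016,0],[0,0,0.01]],[[-0.006,0.024,0],[0,0,0.01]],[[-0.006,0.024,0],[0,0,0.01]]])

```text
time: 26.5
eef_pos: [0.58, 0.0788, 0.1843]
orientation: [180.0, -0.0, 135.0]
contact_force: [-0.3, -0.2, -0.3]
grip_width: 0.0555
```

```bash
python3 - <<'E'
from h import *
s=snapshot("side"); t=snapshot("scene"); cv2.imwrite("pics/d.png",np.hstack([cv2.resize(x["img"][140:320,a:a+200],None,fx=2,fy=2) for x,a in ((t,220),(s,230))])[:,:,::-1])
E
```

```text
(no output)
```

View pics/d.png

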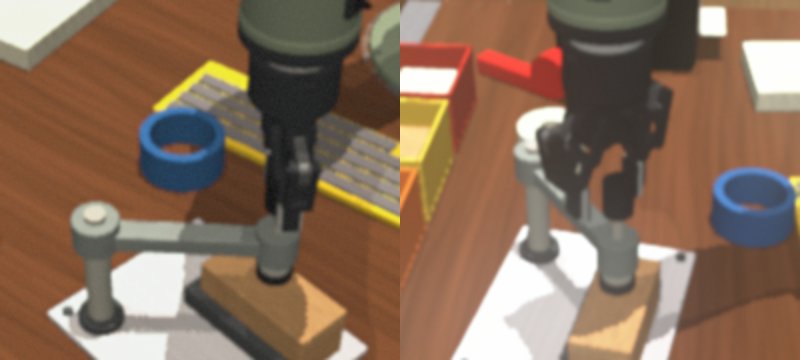

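The arm is now over the carton with the guide at about (278,240) on the left and (620,245) on the right. I measure its angle.

```bash
cat > ang.py <<'E'
from h import *
H=np.array([668.5,-65.0])
for n in ["scene","side"]:
    s=snapshot(n); P=cloud(s); X=P[:,:2]*1000-H; r=np.linalg.norm(X,axis=1); a=np.degrees(np.arctan2(X[:,1],X[:,0]))%360
    im=s["img"].reshape(-1,3)[(s["depth"]>0).ravel()].astype(int)
    m=(r>35)&(r<135)&(abs(P[:,2]-.139)<.004)&(abs(a-150)<70)&(im.min(1)>60)
    l=cv2.fitLine(X[m].astype(np.float32),cv2.DIST_HUBER,0,.01,.01).ravel(); g=(r>140)&(r<200)&(abs(P[:,2]-.147)<.003)&(abs(a-150)<70)&(im.min(1)>60)
    print(n,m.sum(),"bar dir",np.degrees(np.arctan2(-l[1],-l[0]))%180,"median",np.median(a[m]),"guide top",(X[g].mean(0)+H) if g.sum() else 0,g.sum())
E
python3 ang.py
```

```text
scene 521 bar dir 125.75298 median 124.82132102256298 guide top [577.67173869  72.25050765] 165
side 133 bar dir 135.3644 median 122.81826005575788 guide top [568.90700618  76.10000879] 213
```

Call:
jog_arm(targets=[[[-0.002,0.008,0],[0,0,0]],[[-0.004,0.016,0],[0,0,0]],[[-0.006,0.022,0],[0,0,0]],[[-0.006,0.022,0],[0,0,0]]])

```text
time: 27.1
eef_pos: [0.5808, 0.0791, 0.1824]
orientation: [-179.4, -0.2, 134.9]
contact_force: [-26.3, -11.1, 1.0]
grip_width: 0.0553
```

Call:
jog_arm(targets=[[[0.005,-0.03,0],[0,0,0]],[[0.005,-0.062,0],[0,0,0]],[[0.005,-0.062,-0.1],[0,0,0]],[[0.005,-0.062,-0.24],[0,0,0]],[[0.005,-0.062,-0.26],[0,0,0]],[[0.005,-0.062,-0.26],[0,0,0]]])

```text
time: 27.7
eef_pos: [0.5736, 0.0713, 0.2504]
orientation: [179.9, 0.1, 135.0]
contact_force: [-0.0, -0.5, -0.8]
grip_width: 0.0557
```

Call:
jog_arm(targets=[[[0,0,0],[0,0,0]],[[0,0,0],[0,0,0]],[[0,0,0],[0,0,0]],[[0,0,0],[0,0,0]],[[0,0,0],[0,0,0]]], grip=0)

```text
time: 28.2
eef_pos: [0.5729, 0.0715, 0.249]
orientation: [-180.0, -0.0, 135.0]
contact_force: [0.6, -0.7, -0.8]
grip_width: 0.0003
```

```bash
python3 ang.py; python3 - <<'E'
from h import *
for n in ["scene","side"]:
    s=snapshot(n); P=cloud(s); im=s["img"].reshape(-1,3)[(s["depth"]>0).ravel()].astype(int)
    k=(np.linalg.norm(P[:,:2]-[.5705,.0725],axis=1)<.03)&(P[:,2]>.18)&(P[:,2]<.217); K=P[k]; t=K[K[:,2]>.207]; print(n,len(t),cv2.minEnclosingCircle((t[:,:2]*1000).astype(np.float32)) if len(t) else 0, K.max(0))
E
python3 g.py 571 72.5 215 135
```

```text
scene 522 bar dir 126.20246 median 124.77155194673657 guide top [573.56291627  74.07118822] 222
side 374 bar dir 124.60808 median 125.50293172927614 guide top [568.67325539  76.22468121] 221
scene 161 ((570.33056640625, 73.08158111572266), 16.561132431030273) [0.58679741 0.08704683 0.21395637]
side 147 ((568.308837890625, 73.11847686767578), 15.504439353942871) [0.58318977 0.08813062 0.21459463]
t 28.4 [573.   71.5 249.3] [-180.   -0.  135.] F [-0.5  0.7 -0.3] w -0.3
[571.   72.5 215.  135. ] [0.008, -0.003, 0.137] [-0.0, -0.0, 0.0]
```

Call:
jog_arm(targets=[[[0.012,-0.003,0.06],[0,0,0]],[[0.012,-0.003,0.12],[0,0,0]],[[0.012,-0.003,0.16],[0,0,0]],[[0.012,-0.003,0.18],[0,0,0]],[[0.012,-0.003,0.2],[0,0,0]],[[0.012,-0.003,0.2],[0,0,0]]])

```text
time: 29.0
eef_pos: [0.5703, 0.073, 0.199]
orientation: [-180.0, -0.0, 135.0]
contact_force: [-1.9, -1.2, 3.2]
grip_width: 0.0001
```

Call:
jog_arm(targets=[[[0,0,0.01],[0,0,0]],[[0,0,0.02],[0,0,0]],[[0,0,0.024],[0,0,0]],[[0,0,0.024],[0,0,0]]])

```text
time: 29.4
eef_pos: [0.5705, 0.0731, 0.1936]
orientation: [180.0, 0.0, 135.0]
contact_force: [-1.2, -1.0, 7.5]
grip_width: -0.0002
```

Call:
jog_arm(targets=[[[0,0,0.005],[0,0,0]],[[0,0,0.008],[0,0,0]],[[0,0,0.008],[0,0,0]]])

```text
time: 29.7
eef_pos: [0.5706, 0.0731, 0.1921]
orientation: [180.0, 0.0, 135.0]
contact_force: [-5.5, -1.9, 16.1]
grip_width: 0.0
```

Call:
jog_arm(targets=[[[0,0,0.004],[0,0,0]],[[0,0,0.008],[0,0,0]],[[0,0,0.008],[0,0,0]],[[0,0,0.008],[0,0,0]],[[0,0,0.008],[0,0,0]]])

```text
time: 30.2
eef_pos: [0.5707, 0.0732, 0.1907]
orientation: [180.0, 0.1, 135.0]
contact_force: [-6.8, -2.5, 23.9]
grip_width: 0.0
```

Call:
jog_arm(targets=[[[0,0,0],[0,0,0]],[[0,0,0],[0,0,0]],[[0,0,0],[0,0,0]],[[0,0,0],[0,0,0]],[[0,0,0],[0,0,0]]])

```text
time: 30.7
eef_pos: [0.5707, 0.0732, 0.1907]
orientation: [180.0, 0.1, 135.0]
contact_force: [-7.6, -2.0, 22.9]
grip_width: -0.0003
```

Steady at about 23 N, so roughly 18 N on the pad, held for over 0.8 s. Now I let the knob up and withdraw straight up.

Call:
jog_arm(targets=[[[0,0,-0.02],[0,0,0]],[[0,0,-0.05],[0,0,0]],[[0,0,-0.08],[0,0,0]],[[0,0,-0.12],[0,0,0]],[[0,0,-0.2],[0,0,0]],[[0,0,-0.35],[0,0,0]],[[0,0,-0.5],[0,0,0]],[[0,0,-0.5],[0,0,0]]])

```text
time: 31.5
eef_pos: [0.5717, 0.0738, 0.3193]
orientation: [179.7, 0.2, 135.0]
contact_force: [0.0, 0.7, -1.3]
grip_width: -0.0
```

```bash
python3 ang.py; python3 chk.py chk3.png; python3 g.py; python3 - <<'E'
from h import *
for n in ["scene","side"]:
    s=snapshot(n); P=cloud(s)
    k=(np.linalg.norm(P[:,:2]-[.5705,.0725],axis=1)<.03)&(P[:,2]>.15)&(P[:,2]<.217); t=P[k][P[k][:,2]>.207]; print(n,cv2.minEnclosingCircle((t[:,:2]*1000).astype(np.float32)),P[k].max(0))
    for o in outline_of("short_carton",s)[:1]:
        Q=cloud(s,o["pixels"]); t=Q[Q[:,2]>.055]; print(cv2.minAreaRect((t[:,:2]*1000).astype(np.float32)))
E
```

```text
scene 520 bar dir 126.13651 median 124.76119586143344 guide top [573.42031033  73.5688705 ] 219
side 377 bar dir 125.34611 median 125.54207303323294 guide top [568.63024012  75.73038418] 208
((570.8778076171875, 72.23765563964844), (141.5537872314453, 65.29124450683594), 80.3000717163086) 0.06808857135110158 1359
((569.2626953125, 73.19339752197266), (140.3382110595703, 62.496620178222656), 80.01311492919922) 0.06966854182163629 1171
t 31.7 [570.   72.8 313.7] [-179.9   -0.   135. ] F [-0.2 -0.5 -0.1] w 0.1
scene ((570.9050903320312, 72.30560302734375), 16.055418014526367) [0.58608056 0.08724514 0.21474651]
((515.81396484375, 319.9197998046875), (85.88725280761719, 65.9616928100586), 85.30226135253906)
side ((568.077392578125, 72.77803039550781), 15.762187004089355) [0.58568327 0.08818479 0.21432188]
((513.9105224609375, 319.4835205078125), (88.33365631103516, 61.89614486694336), 84.76985931396484)
```

View pics/chk3.png

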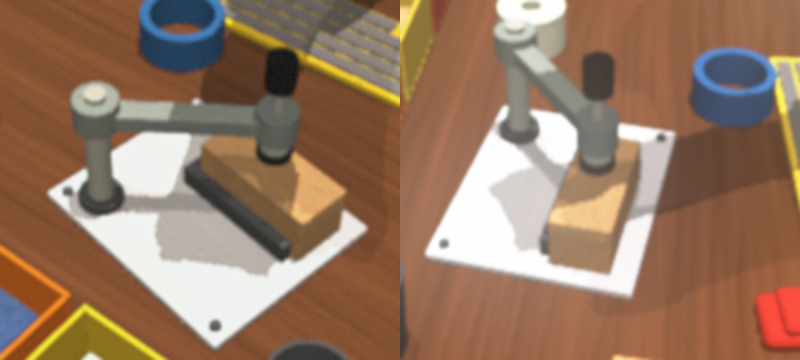

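The knob is up (top about 214 mm), the arm is over the carton, and the carton is still in its corner. The robot touches nothing, so I hand in.

```bash
python3 -c "
from plant import workorder; print(workorder.finish_job())"
```

```text
the job is handed in; nothing more can be done
None
```

The job is done and handed in at about 32 s of the 72 s allowed; no verdict was reported.

- **Swing clear:** I swung the stamp arm out to about 1.4 rad, which is well clear of the bed.
- **Placing the carton:** I set the long carton on the plate and pushed it against the long fence (about 14 N) and the end stop (about 14 N), then let go. I then nudged it from both free sides with shut fingers. The along-fence side showed no travel. On the end-stop side the finger moved 0.7 mm and met about 10 N.
- **Stamping:** I pushed the stamp arm back until it met its inner stop (about 28 N). I then pressed the knob to a steady 23 N, roughly 18 N on the pad, held it for over 0.8 s and let it up.

Last checks:
- **Knob:** its top is at about 214 mm, so it is fully up.
- **Stamp arm:** it points about 125–126°, where the inner stop is expected at 125.5°.
- **Long carton:** it is at about (570, 73) mm, flat at 69.7 mm, and has not moved since the nudge.
- **Short carton:** it has not moved beyond measuring noise.
- **Robot:** it is clear above everything and touching nothing.

**Disagreements:** the scene and side cameras differ by 1–2 mm, within calibration. The carton's yaw reads 80.0–80.3° against about 80.5° for the station, also about the noise level. One early end-stop fence fit from the side camera had too few points and was discarded.

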